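Gauge the guide groove of a soap-cutting bed

TASK

Check how deep the guide groove is worn: take the sprung depth gauge to the wooden soap-cutting bed that has the single wide groove (not the one with two narrow grooves), set its foot squarely across the groove near the middle of the groove's length with the probe in the groove, and press down gently until the foot sits flat on the wood on both sides and the probe is on the groove's floor. Then let go and leave the gauge standing there so that the depth can be read.

Things in the scene. Friction and masses are not known exactly. Their poses are not given: they have to be found in the camera images.
- gauge_mid (a point): Centre, 33 mm above the underside, of the loose depth gauge: 66 mm tall, 0.31 kg, upright on the worktop. Steel foot 74 (gauge y) x 36 (x) x 8 mm thick; on it an aluminium housing 26 (x) x 44 (y) mm up to 56 mm, then a black cap 22 x 40 mm. Grip the housing across its 26 mm (gauge x). z is up. A 6 mm steel probe, pushed in at the start, comes out of the middle of the foot's underside.
- gauge_probe (a joint): The reading: how far the probe's tip stands out below the foot, in m; 0 flush, 0.025 fully out. A spring drives it out by itself when the gauge is lifted. Pushing it in takes 3 to 4 N, about the gauge's weight or a little more; once the foot sits flat the gauge's own weight keeps it down. Seated over the groove it reads the groove's depth.
- groove (a point): Middle of the wide groove's mouth, level with the top face of the fixed beech bed (100 mm along x, 130 along y, top 36 mm above the worktop). The groove runs along x over the bed's whole length, 28 mm wide in y, 16 mm deep, grey floor; z is up. The bed is turned up to 16 degrees. Another bed of the same outside size with two 12 mm grooves stands beside it: not to be used.
There are look-alikes about, which are no part of the job. What is shaped like the part that bears gauge_mid but blue, orange or yellow is not meant.

How it is judged:
By the outcome, as a careful person would: the job done as asked, in the order asked, and still so for the second after the job is handed in, with the robot touching nothing.
It also fails if it takes over 35 s, if anything falls off the work surface, if the arm or the gripper's body presses on something with over 40 N, if the wrist force passes 120 N, or if a joint passes its speed limit or range.

ROBOT

A 6-joint arm with a two-finger parallel gripper is mounted at the origin on a cart in front of the work surface, level with it; the furniture and walls round the work are solid. World frame = base frame: x ahead of the robot, y to its left, z up, the work surface at z = 0. Lengths are in m, angles in rad, forces in N, time in s.
With the tool pointing down it reaches from about 0.375 to 0.9 m from the base axis. Payload 3.1 kg.
Tool frame: the origin (TCP) lies at the very end of the fingers, on their centre line; the grasp point (between the pads) lies 19 mm behind it; z points along the fingers, y is the line along which they close (so a half turn about z gives the same grasp; the last joint's range is limited). The gripper opens to 87 mm and grips with 3 to 60 N. Pads are 19 mm wide; open, the fingers measure 117 mm over their backs; the gripper's body (75 mm by 190 mm) begins 51 mm behind the grasp point.
Start: joints at [-1.391, 0.527, 1.433, -0, 1.181, -0.178], TCP at [0.219, -0.585, 0.223] pointing down, gripper open.
Joint ranges: [-3.08, 3.08], [-0.75, 2.2], [0.22, 2.44], [-1.43, 4.57], [0, 2.65], [-2.85, 2.85]. Speed limits (rad/s): [2.79, 2.79, 3.14, 3.14, 3.14, 3.14].

INTERFACE

Orientations are given as a unit quaternion [x, y, z, w].
In Python, from rig import status, viewer, robot gives the robot as it stands.
- The arm moves only by the tool arm_command, never from a script. Its arguments are lists of equal length, an entry for each row: "delta_rot": the turn, a rotation vector about the tool's x, y, z in degrees, a list of three; "delta_pos": the shift along the tool's x, y, z in m, a list of three; "gripper": the closure, from -1 (fully open) to 1 (shut). In form: {"delta_rot": [[rx, ry, rz], ...], "delta_pos": [[dx, dy, dz], ...], "gripper": [gripper, ...]}. A call has 1 to 12 rows; each row is the pose to reach, as a shift and turn from the pose commanded when the call began, along the tool's axes at that moment; what a row does not reach only later rows make up. A row lasts 1/12 s, in which the tool goes at most 41.7 mm and 7.16 degrees, less where a joint would pass 70% of its speed; a pose out of reach is approached as far as the arm can. A call with a gripper value outside its range is refused whole. The fingers move at their own pace and stop on an object; "grip_force" is the grip in N (left out, the last holds). Time passes only in rows, so rows that repeat a pose let the fingers close. It gives the time, the measured TCP pose, the force, the opening and the grip force at its end, in the units of the state.
- status.get_obs(): the state, without advancing time (a new reading comes with each control period).
- viewer.camera(name): name is "scene" or "top" or "wrist"; returns a dict with "pixels" (480x640x3 uint8, blue, green, red), "fx", "fy", "cx", "cy" (pixels), "pose" (4x4, takes a point from camera to world coordinates); the wrist camera has in their place "mount" (4x4, takes a point from camera to tool coordinates, whose origin is the TCP and whose axes are the flange's). Camera axes: x right, y down, z forward; pixel columns grow to the right and rows downward; lengths in m; the calibration is good to about 2 mm. A picture is of the moment at which its call begins: read the wrist's pose just before it. There is no depth.
- robot.hand_in(): hands the job in; it is judged then, once.
The state is a dict: "time": time; "q": joint angles; "joint_velocities": joint speeds; "joint_torque": joint torques, N m; "position": TCP position; "tool_rot": TCP orientation; "ft_force": force on the tool from outside, world axes, zero at the start; "moment": the same for the moment, N m; "grip_width": finger opening in m; "grip_force": force on a finger pad.
Only numpy, scipy, OpenCV 4.12 (cv2) and the standard library are available. Lean on these libraries where they do the work, as an engineer would, in place of code of your own. Each camera call takes 0.05 s, during which the arm holds its last target. There are 200 camera calls.

## Working session

There is one attempt and no reset: what is moved stays moved. The work goes in short steps, Python scripts to look and compute and a tool call to move; the robot and the scene stay as the last step left them, time stands still between calls to the robot, and variables do not carry over. Pictures are saved under pics/ and viewed, at most 10 in all, crops included, and the job is handed in when it is done.

Besides the shell and the picture viewer there is one more tool, called after ">>>" in YAML: its name, and indented under it one key for each argument. arm_command: Moves the arm, as the interface text tells. Its arguments: {"type":"object","properties":{"delta_rot":{"type":"array","items":{"type":"array","items":{"type":"number"}}},"delta_pos":{"type":"array","items":{"type":"array","items":{"type":"number"}}},"gripper":{"type":"array","items":{"type":"number"}},"grip_force":{"type":"number"}},"required":["delta_rot","delta_pos","gripper"]}

```bash
mkdir -p pics; cat > h.py <<'E'
import numpy as np,cv2
from rig import status,viewer,robot
from scipy.spatial.transform import Rotation as R
def tool():
    o=status.get_obs();T=np.eye(4);T[:3,:3]=R.from_quat(o["tool_rot"]).as_matrix();T[:3,3]=o["position"];return T,o
def cam(n,f):
    T,o=tool();c=viewer.camera(n);P=T@c["mount"] if "mount" in c else np.array(c["pose"])
    cv2.imwrite("pics/"+f+".png",c["pixels"]);np.savez("pics/"+f+".npz",P=P,k=[c["fx"],c["fy"],c["cx"],c["cy"]]);return c["pixels"]
def ray(f,uv,z):
    d=np.load("pics/"+f+".npz");P=d["P"];fx,fy,cx,cy=d["k"];uv=np.atleast_2d(np.array(uv,float))
    D=np.c_[(uv[:,0]-cx)/fx,(uv[:,1]-cy)/fy,np.ones(len(uv))]@P[:3,:3].T;o=P[:3,3]
    return o+D*((z-o[2])/D[:,2])[:,None]
def loc(p):
    T,_=tool();return T[:3,:3].T@(np.array(p)-T[:3,3])
E
python3 - <<'E'
from h import *
cam("top","top0");cam("scene","sc0")
T,o=tool();print(T.round(3),o["grip_width"],np.load("pics/top0.npz")["P"].round(3),np.load("pics/top0.npz")["k"])
E
```

```text
[[ 0.936  0.351 -0.     0.219]
 [ 0.351 -0.936  0.002 -0.585]
 [ 0.    -0.002 -1.     0.222]
 [ 0.     0.     0.     1.   ]] 0.08731912179147935 [[-0.016 -0.993  0.12   0.301]
 [-1.     0.014 -0.016 -0.101]
 [ 0.015 -0.12  -0.993  1.479]
 [ 0.     0.     0.     1.   ]] [556.62902577 556.62902577 325.24897841 249.70772271]
```

View pics/top0.png

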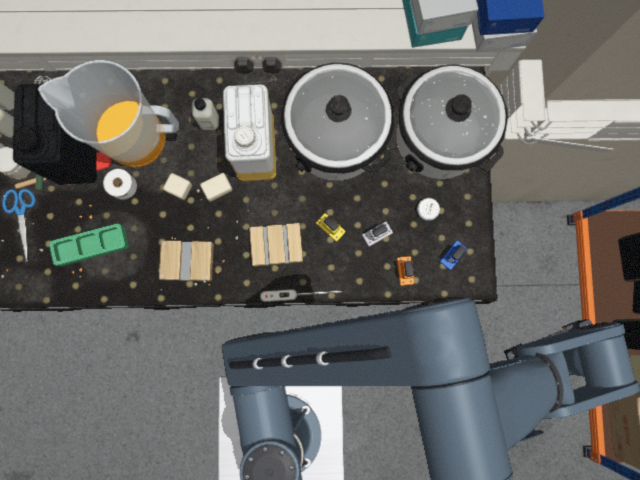

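View pics/sc0.png

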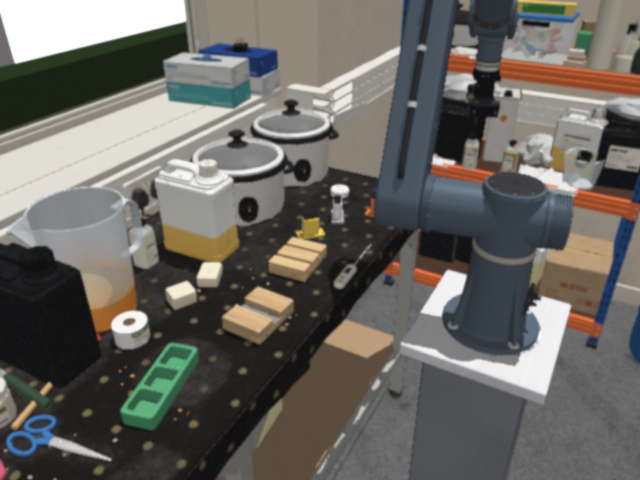

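Top view candidates for the gauge: silver/black (377,233), yellow (330,227), orange (405,270) and blue (453,254). I choose the silver one. Beds: the one with a single wide grey groove is at (186,260), the two-groove bed at (276,244). I'll check both in one close crop.

```bash
python3 - <<'E'
from h import *
i=cv2.imread("pics/top0.png")
a=cv2.resize(i[205:265,350:425],None,fx=5,fy=5,interpolation=cv2.INTER_CUBIC);b=cv2.resize(i[230:290,150:225],None,fx=5,fy=5,interpolation=cv2.INTER_CUBIC)
cv2.imwrite("pics/crop.png",np.hstack([a,b]))
print(ray("top0",[[377,233]],.06),ray("top0",[[186,260]],.036))
E
```

```text
[[ 0.5136268  -0.25880609  0.06      ]] [[0.45323265 0.23692524 0.036     ]]
```

View pics/crop.png

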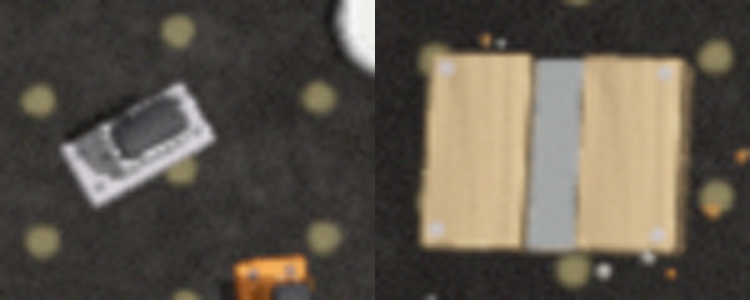

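The crop shows the silver gauge: steel foot, black cap, foot's long axis about 30° up to the right. The single-groove bed has its groove nearly along world x. Next I'll hover over the gauge.

>>> arm_command:
  delta_rot:
    - [0,0,-97]
    - [0,0,-97]
    - [0,0,-97]
    - [0,0,-97]
    - [0,0,-97]
    - [0,0,-97]
    - [0,0,-97]
    - [0,0,-97]
    - [0,0,-97]
    - [0,0,-97]
    - [0,0,-97]
    - [0,0,-97]
  delta_pos:
    - [0.39,-0.2,0]
    - [0.39,-0.2,0]
    - [0.39,-0.2,0]
    - [0.39,-0.2,0]
    - [0.39,-0.2,0]
    - [0.39,-0.2,0]
    - [0.39,-0.2,0]
    - [0.39,-0.2,0]
    - [0.39,-0.2,0]
    - [0.39,-0.2,0]
    - [0.39,-0.2,0]
    - [0.39,-0.2,0]
  gripper: [-1,-1,-1,-1,-1,-1,-1,-1,-1,-1,-1,-1]

```text
time: 1.1
position: [0.517, -0.2566, 0.2222]
tool_rot: [0.594, 0.805, 0.001, -0.0]
ft_force: [-0.3, -0.6, -0.8]
grip_width: 0.0871
grip_force: 0.0
```

```bash
python3 - <<'E'
from h import *
T,o=tool();print(T.round(3),o["time"],o["q"],o["ft_force"]);cam("wrist","w1")
print(ray("top0",[[338,175],[429,209]],.1), np.load("pics/w1.npz")["P"].round(3))
E
```

```text
[[-0.295  0.955  0.001  0.517]
 [ 0.955  0.295  0.002 -0.257]
 [ 0.002  0.001 -1.     0.222]
 [ 0.     0.     0.     1.   ]] 1.1 [-0.655246    0.46345852  1.55544887  0.00223092  1.12324758 -0.95588483] [-0.29166516 -0.58659555 -0.78269808]
[[ 0.6577278  -0.15930797  0.1       ]
 [ 0.56705179 -0.38748189  0.1       ]] [[ 0.955  0.282  0.087  0.492]
 [ 0.295 -0.912 -0.285 -0.178]
 [-0.001  0.298 -0.955  0.384]
 [ 0.     0.     0.     1.   ]]
```

View pics/w1.png

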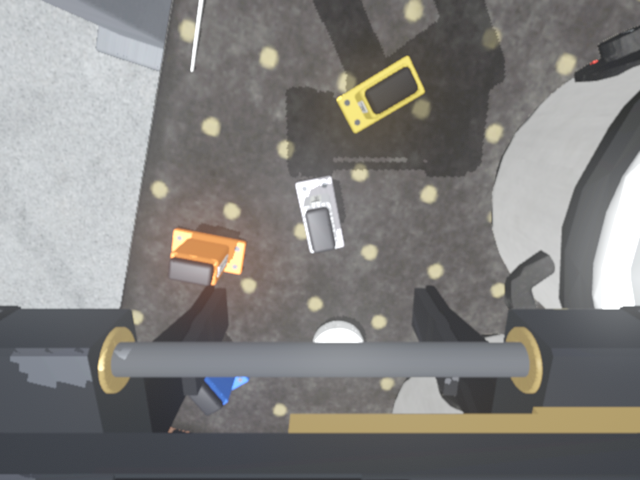

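The silver gauge is at (319,217) in the wrist view, with foot corners near (297,182), (332,178), (343,248) and (310,253). Yellow, orange and blue look-alikes stand around it.

```bash
python3 - <<'E'
from h import *
i=cv2.imread("pics/w1.png");r=i[165:265,280:360]
h=cv2.cvtColor(r,cv2.COLOR_BGR2HSV);m=((h[...,2]>120)&(h[...,1]<50)).astype(np.uint8)
c=max(cv2.findContours(m,0,2)[0],key=cv2.contourArea);rc=cv2.minAreaRect(c)
bx=cv2.boxPoints(rc)+[280,165];print(rc,bx)
for b in (bx,[[297,182],[332,178],[343,248],[310,253]]):
    w=ray("w1",b,.008);e=w[:2].mean(0)-w[2:].mean(0);f=w[1:3].mean(0)-w[[0,3]].mean(0);print(w.round(4),w.mean(0),*[(np.linalg.norm(v),np.degrees(np.arctan2(v[1],v[0]))) for v in (e,f)])
v=cv2.resize(r,None,fx=7,fy=6,interpolation=cv2.INTER_CUBIC);cv2.imwrite("pics/w1c.png",v)
E
```

```text
((39.5, 49.5), (99.0, 79.0), 90.0) [[280. 165.]
 [359. 165.]
 [359. 264.]
 [280. 264.]]
[[ 0.4663 -0.2272  0.008 ]
 [ 0.5395 -0.2046  0.008 ]
 [ 0.5727 -0.3016  0.008 ]
 [ 0.4935 -0.326   0.008 ]] [ 0.51798881 -0.26485633  0.008     ] (np.float64(0.10242680392871216), np.float64(107.147773712936)) (np.float64(0.07976438352382918), np.float64(17.17082677129783))
[[ 0.4866 -0.2382  0.008 ]
 [ 0.5183 -0.2243  0.008 ]
 [ 0.5511 -0.2897  0.008 ]
 [ 0.5201 -0.305   0.008 ]] [ 0.51902495 -0.26430899  0.008     ] (np.float64(0.07397586533194814), np.float64(116.61099250298828)) (np.float64(0.03460905165092853), np.float64(24.966100816379377))
```

View pics/w1c.png

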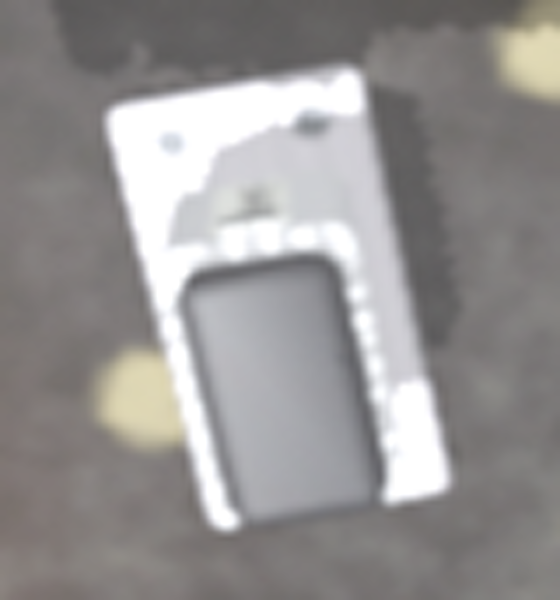

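The crop shows the foot corners and the black cap clearly. Next, a fit of both.

```bash
python3 - <<'E'
from h import *
for b,z in (([[295.4,183],[331.4,176.2],[344.3,246.7],[310.7,253.3]],.008),([[306.1,213.3],[327.9,208],[334.7,248.3],[314,252.5]],.066)):
    w=ray("w1",b,z);e=w[:2].mean(0)-w[2:].mean(0);f=w[1:3].mean(0)-w[[0,3]].mean(0);p=w.mean(0);print(w.round(4),p,loc([*p[:2],.022]),*[(np.linalg.norm(v),np.degrees(np.arctan2(v[1],v[0]))) for v in (e,f)])
T,o=tool();print(np.degrees(np.arctan2(T[1,1],T[0,1])))
E
```

```text
[[ 0.4854 -0.2396  0.008 ]
 [ 0.5172 -0.2228  0.008 ]
 [ 0.552  -0.288   0.008 ]
 [ 0.5208 -0.3051  0.008 ]] [ 0.51885225 -0.26387636  0.008     ] [-0.00643663  0.00145778  0.20006046] (np.float64(0.07419827532331866), np.float64(118.24595270497534)) (np.float64(0.03575903306773109), np.float64(28.353224092729196))
[[ 0.5022 -0.2522  0.066 ]
 [ 0.5186 -0.2424  0.066 ]
 [ 0.5351 -0.2749  0.066 ]
 [ 0.5189 -0.284   0.066 ]] [ 0.51871859 -0.26337547  0.066     ] [-0.00591868  0.0014796   0.20006091] (np.float64(0.03621389513355239), np.float64(117.30681007571984)) (np.float64(0.01883728602503352), np.float64(30.200296827739308))
17.353944492178027
```

>>> arm_command:
  delta_rot:
    - [0,0,-6]
    - [0,0,-11]
    - [0,0,-11]
    - [0,0,-11]
    - [0,0,-11]
  delta_pos:
    - [-0.006,0.0015,0.03]
    - [-0.006,0.0015,0.07]
    - [-0.006,0.0015,0.11]
    - [-0.006,0.0015,0.12]
    - [-0.006,0.0015,0.12]
  gripper: [-1,-1,-1,-1,-1]

```text
time: 1.57
position: [0.5148, -0.2649, 0.0992]
tool_rot: [0.52, 0.854, 0.0, -0.004]
ft_force: [-0.6, -0.1, 0.8]
grip_width: 0.0869
grip_force: 0.0
```

```bash
python3 - <<'E'
from h import *
T,o=tool();print(T.round(4),np.degrees(np.arctan2(T[1,1],T[0,1])),loc([.5188,-.2636,.022]))
E
```

```text
[[-0.4593  0.8883 -0.007   0.5148]
 [ 0.8882  0.4593  0.0054 -0.2649]
 [ 0.0081 -0.0038 -1.      0.0992]
 [ 0.      0.      0.      1.    ]] 27.344538510748137 [-0.00127516  0.00443228  0.07715495]
```

>>> arm_command:
  delta_rot:
    - [0,0,0]
    - [0,0,-1]
    - [0,0,-1]
    - [0,0,-1]
    - [0,0,-1]
  delta_pos:
    - [-0.001,0.004,0.02]
    - [-0.001,0.004,0.05]
    - [-0.001,0.004,0.07]
    - [-0.001,0.004,0.077]
    - [-0.001,0.004,0.077]
  gripper: [-1,-1,-1,-1,-1]

```text
time: 1.98
position: [0.5216, -0.2657, 0.0257]
tool_rot: [0.512, 0.859, 0.0, -0.0]
ft_force: [0.0, -0.1, -0.2]
grip_width: 0.0869
grip_force: 0.0
```

```bash
python3 - <<'E'
from h import *
T,o=tool();print(T.round(4),np.degrees(np.arctan2(T[1,1],T[0,1])),loc([.5188,-.2636,.022]),o["ft_force"])
E
```

```text
[[-4.760e-01  8.795e-01 -5.000e-04  5.216e-01]
 [ 8.795e-01  4.760e-01  3.000e-04 -2.657e-01]
 [ 5.000e-04 -3.000e-04 -1.000e+00  2.570e-02]
 [ 0.000e+00  0.000e+00  0.000e+00  1.000e+00]] 28.42374715987746 [ 0.00317765 -0.00144979  0.00369808] [ 0.03826994 -0.08618692 -0.21780179]
```

Aligned. I'll centre it, close gently and lift.

>>> arm_command:
  delta_rot:
    - [0,0,0]
    - [0,0,0]
    - [0,0,0]
    - [0,0,0]
    - [0,0,0]
    - [0,0,0]
    - [0,0,0]
    - [0,0,0]
    - [0,0,0]
    - [0,0,0]
  delta_pos:
    - [0.002,-0.0015,0]
    - [0.002,-0.0015,0]
    - [0.002,-0.0015,0]
    - [0.002,-0.0015,0]
    - [0.002,-0.0015,0]
    - [0.002,-0.0015,0]
    - [0.002,-0.0015,0]
    - [0.002,-0.0015,0]
    - [0.002,-0.0015,0]
    - [0.002,-0.0015,0]
  gripper: [-1,-1,0.6,0.6,0.6,0.6,0.6,0.6,0.6,0.6]
  grip_force: 25

```text
time: 2.82
position: [0.5193, -0.2643, 0.0255]
tool_rot: [0.511, 0.859, 0.0, -0.0]
ft_force: [-0.5, 0.8, 0.2]
grip_width: 0.0414
grip_force: 0.0
```

>>> arm_command:
  delta_rot:
    - [0,0,0]
    - [0,0,0]
    - [0,0,0]
    - [0,0,0]
    - [0,0,0]
    - [0,0,0]
  delta_pos:
    - [0,0,0]
    - [0,0,0]
    - [0,0,0]
    - [0,0,0]
    - [0,0,0]
    - [0,0,0]
  gripper: [1,1,1,1,1,1]
  grip_force: 25

```text
time: 3.32
position: [0.5194, -0.2643, 0.0255]
tool_rot: [0.511, 0.859, 0.0, 0.0]
ft_force: [0.2, 0.6, -0.8]
grip_width: 0.0256
grip_force: 25.0
```

```bash
python3 - <<'E'
from h import *
T,o=tool();print(T.round(4),o["ft_force"],o["grip_width"],o["grip_force"])
E
```

```text
[[-4.771e-01  8.788e-01  2.000e-04  5.194e-01]
 [ 8.788e-01  4.771e-01 -0.000e+00 -2.643e-01]
 [-1.000e-04  2.000e-04 -1.000e+00  2.550e-02]
 [ 0.000e+00  0.000e+00  0.000e+00  1.000e+00]] [ 0.21333348  0.5988909  -0.77242506] 0.025551555865914274 24.964251009077998
```

Gripped: width 25.6 mm at 25 N. Next I lift and carry it short of the bed for a look.

>>> arm_command:
  delta_rot:
    - [0,0,0]
    - [0,0,0]
    - [0,0,0]
    - [0,0,0]
    - [0,0,3]
    - [0,0,8]
    - [0,0,13]
    - [0,0,18]
    - [0,0,23]
    - [0,0,27]
    - [0,0,30]
    - [0,0,30]
  delta_pos:
    - [0,0,-0.02]
    - [0,0,-0.05]
    - [0,0,-0.085]
    - [0,0,-0.12]
    - [0.02,0.007,-0.15]
    - [0.05,0.017,-0.17]
    - [0.085,0.028,-0.175]
    - [0.12,0.04,-0.175]
    - [0.155,0.051,-0.175]
    - [0.19,0.063,-0.175]
    - [0.225,0.075,-0.175]
    - [0.26,0.086,-0.175]
  gripper: [1,1,1,1,1,1,1,1,1,1,1,1]

```text
time: 4.32
position: [0.4695, 0.0069, 0.2002]
tool_rot: [0.717, 0.697, -0.0, -0.001]
ft_force: [-0.3, 0.7, -2.8]
grip_width: 0.0257
grip_force: 25.0
```

```bash
python3 - <<'E'
from h import *
T,o=tool();print(T.round(4),o["grip_width"],loc([.45,.13,.2]),o["ft_force"],np.degrees(np.arctan2(T[1,1],T[0,1])))
E
```

```text
[[ 2.850e-02  9.996e-01 -1.200e-03  4.695e-01]
 [ 9.996e-01 -2.850e-02  2.000e-04  6.900e-03]
 [ 2.000e-04 -1.200e-03 -1.000e+00  2.002e-01]
 [ 0.000e+00  0.000e+00  0.000e+00  1.000e+00]] 0.025678703361036757 [ 0.12250195 -0.02299939  0.00028583] [-0.31551728  0.71643139 -2.83861477] -1.6310133437023207
```

>>> arm_command:
  delta_rot:
    - [0,0,0]
    - [0,0,0]
    - [0,0,0]
    - [0,0,0]
    - [0,0,0]
    - [0,0,0]
  delta_pos:
    - [0.035,-0.008,0]
    - [0.07,-0.015,0]
    - [0.1,-0.021,0]
    - [0.12,-0.023,0]
    - [0.12,-0.023,0]
    - [0.12,-0.023,0]
  gripper: [1,1,1,1,1,1]

```text
time: 4.82
position: [0.45, 0.1266, 0.2002]
tool_rot: [0.715, 0.699, -0.001, -0.0]
ft_force: [-0.1, -0.5, -2.8]
grip_width: 0.026
grip_force: 25.0
```

```bash
python3 - <<'E'
from h import *
cam("wrist","w2");T,o=tool();print(T.round(4))
E
```

```text
[[ 2.470e-02  9.997e-01 -1.000e-03  4.504e-01]
 [ 9.997e-01 -2.470e-02 -7.000e-04  1.258e-01]
 [-7.000e-04 -1.000e-03 -1.000e+00  2.002e-01]
 [ 0.000e+00  0.000e+00  0.000e+00  1.000e+00]]
```

View pics/w2.png

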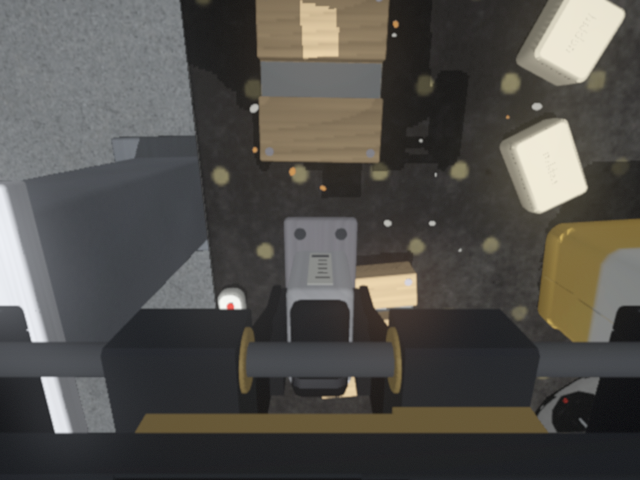

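The groove (grey) spans x 261–382, y 61–97 in the wrist view. The near plank runs down to y 162, and the gauge is held straight below it.

```bash
python3 - <<'E'
from h import *
i=cv2.imread("pics/w2.png");h=cv2.cvtColor(i,cv2.COLOR_BGR2HSV)
wood=((h[...,1]>60)&(h[...,2]>60)&(h[...,0]<30))
N=[];F=[]
for u in range(272,374,6):
    c=wood[:,u]; r=np.where(~c[50:110])[0]+50
    F.append((u,r.min()-.5));N.append((u,r.max()+.5))
print(F[::4],N[::4])
A=[]
for e in (N,F):
    w=ray("w2",e,.036);k,b=np.polyfit(w[:,0],w[:,1],1);print("ang",np.degrees(np.arctan(k)),"y@.453",k*.453+b,np.std(w[:,1]-k*w[:,0]-b));
for v in (80,110,125,145): 
    r=np.where((h[v,220:420,2]>(60)))[0]+220; s=np.where(wood[v])[0]; s=s[(s>245)&(s<395)]; print(v,s.min() if len(s) else 0,s.max() if len(s) else 0, ray("w2",[[s.min(),v],[s.max()+1,v]],.036)[:,:2] if len(s) else 0)
# held gauge foot far edge, foot top at TCP-.0175
zf=.2002-.0175
print(ray("w2",[[284.5,218],[355.5,218],[284.5,285],[356,285]],zf)[:,:2])
print(ray("w2",[[261,60],[383,61],[382,98],[261,97]],.036)[:,:2])
E
```

```text
[(272, np.float64(60.5)), (296, np.float64(61.5)), (320, np.float64(61.5)), (344, np.float64(61.5)), (368, np.float64(62.5))] [(272, np.float64(96.5)), (296, np.float64(97.5)), (320, np.float64(97.5)), (344, np.float64(97.5)), (368, np.float64(98.5))]
ang -2.132495896839067 y@.453 0.2270881450081647 0.00024137975833365909
ang -2.405012880658818 y@.453 0.2534814516219419 0.00023640666984403377
80 249 258 [[0.39525389 0.24146044]
 [0.40314852 0.2412743 ]]
110 259 382 [[0.40155729 0.21891329]
 [0.50152768 0.21657886]]
125 258 381 [[0.39991859 0.20737324]
 [0.50101849 0.20502429]]
145 259 380 [[0.39960869 0.19153023]
 [0.50059706 0.18920009]]
[[0.43280715 0.16498789]
 [0.46706495 0.16421903]
 [0.43101346 0.12985199]
 [0.46748866 0.12905697]]
[[0.4057274  0.25561011]
 [0.50057618 0.2526506 ]
 [0.50049003 0.22567223]
 [0.40385402 0.22868694]]
```

>>> arm_command:
  delta_rot:
    - [0,0,0]
    - [0,0,1]
    - [0,0,1]
    - [0,0,1]
    - [0,0,1]
    - [0,0,1]
    - [0,0,1]
  delta_pos:
    - [0.03,0,0]
    - [0.065,-0.001,0.01]
    - [0.095,-0.002,0.035]
    - [0.113,-0.002,0.065]
    - [0.113,-0.002,0.08]
    - [0.113,-0.002,0.08]
    - [0.113,-0.002,0.08]
  gripper: [1,1,1,1,1,1,1]

```text
time: 5.45
position: [0.4516, 0.2376, 0.1197]
tool_rot: [0.723, 0.691, -0.001, -0.001]
ft_force: [1.0, -0.7, -2.0]
grip_width: 0.0259
grip_force: 25.0
```

```bash
python3 - <<'E'
from h import *
T,o=tool();print(T.round(4),o["ft_force"],loc([.4515,.239,.0615]),np.degrees(np.arctan2(T[1,1],T[0,1])))
E
```

```text
[[ 0.0448  0.999  -0.0027  0.4516]
 [ 0.999  -0.0448 -0.0012  0.2376]
 [-0.0013 -0.0027 -1.      0.1197]
 [ 0.      0.      0.      1.    ]] [ 0.97141599 -0.68841112 -1.95898734] [ 1.45454045e-03 -4.03608121e-05  5.82188763e-02] -2.5655579218209463
```

>>> arm_command:
  delta_rot:
    - [0,0,0]
    - [0,0,0]
    - [0,0,0]
    - [0,0,0]
    - [0,0,0]
    - [0,0,0]
    - [0,0,0]
  delta_pos:
    - [0.001,0,0.01]
    - [0.001,0,0.022]
    - [0.001,0,0.035]
    - [0.001,0,0.045]
    - [0.001,0,0.052]
    - [0.001,0,0.054]
    - [0.001,0,0.054]
  gripper: [1,1,1,1,1,1,1]

```text
time: 6.03
position: [0.4525, 0.2395, 0.0666]
tool_rot: [0.723, 0.691, 0.0, 0.0]
ft_force: [0.3, 0.7, -1.9]
grip_width: 0.0258
grip_force: 25.0
```

```bash
python3 - <<'E'
from h import *
T,o=tool();print(T.round(4),o["ft_force"],np.degrees(np.arctan2(T[1,1],T[0,1])))
E
```

```text
[[ 4.430e-02  9.990e-01  5.000e-04  4.525e-01]
 [ 9.990e-01 -4.430e-02  0.000e+00  2.395e-01]
 [ 1.000e-04  5.000e-04 -1.000e+00  6.660e-02]
 [ 0.000e+00  0.000e+00  0.000e+00  1.000e+00]] [ 0.25759338  0.6972588  -1.94431205] -2.5375694457366227
```

>>> arm_command:
  delta_rot:
    - [0,0,0]
    - [0,0,0]
    - [0,0,0]
    - [0,0,0]
    - [0,0,0]
    - [0,0,0]
  delta_pos:
    - [0,0,0.001]
    - [0,0,0.002]
    - [0,0,0.003]
    - [0,0,0.004]
    - [0,0,0.005]
    - [0,0,0.005]
  gripper: [1,1,1,1,1,1]

```text
time: 6.53
position: [0.4524, 0.2398, 0.0616]
tool_rot: [0.722, 0.692, 0.0, 0.0]
ft_force: [1.1, -2.0, 0.0]
grip_width: 0.0262
grip_force: 25.0
```

>>> arm_command:
  delta_rot:
    - [0,0,0]
    - [0,0,0]
    - [0,0,0]
    - [0,0,0]
  delta_pos:
    - [0,0,0.0005]
    - [0,0,0.001]
    - [0,0,0.001]
    - [0,0,0.001]
  gripper: [1,1,1,1]

```text
time: 6.87
position: [0.4525, 0.2398, 0.0614]
tool_rot: [0.722, 0.692, 0.0, 0.0]
ft_force: [-0.7, -3.6, 6.7]
grip_width: 0.0257
grip_force: 25.0
```

>>> arm_command:
  delta_rot:
    - [0,0,0]
    - [0,0,0]
    - [0,0,0]
    - [0,0,0]
  delta_pos:
    - [0,0,0.0005]
    - [0,0,0.001]
    - [0,0,0.001]
    - [0,0,0.001]
  gripper: [1,1,1,1]

```text
time: 7.2
position: [0.4525, 0.2398, 0.0613]
tool_rot: [0.722, 0.692, 0.001, 0.001]
ft_force: [-0.0, -3.5, 13.3]
grip_width: 0.0257
grip_force: 25.0
```

```bash
python3 - <<'E'
from h import *
T,o=tool();print(T.round(4),o["ft_force"],o["moment"]);
E
```

```text
[[ 4.350e-02  9.991e-01  1.700e-03  4.525e-01]
 [ 9.991e-01 -4.350e-02  2.000e-04  2.398e-01]
 [ 3.000e-04  1.700e-03 -1.000e+00  6.130e-02]
 [ 0.000e+00  0.000e+00  0.000e+00  1.000e+00]] [-0.04492413 -3.45824452 13.31361677] [-0.65958733  0.24519132  0.00590676]
```

Seated at the expected height, with a firm stop. I ease off 1 mm, open, then rise straight up.

>>> arm_command:
  delta_rot:
    - [0,0,0]
    - [0,0,0]
    - [0,0,0]
    - [0,0,0]
    - [0,0,0]
    - [0,0,0]
    - [0,0,0]
    - [0,0,0]
    - [0,0,0]
    - [0,0,0]
    - [0,0,0]
    - [0,0,0]
  delta_pos:
    - [0,0,-0.0005]
    - [0,0,-0.001]
    - [0,0,-0.001]
    - [0,0,-0.001]
    - [0,0,-0.001]
    - [0,0,-0.001]
    - [0,0,-0.001]
    - [0,0,-0.001]
    - [0,0,-0.001]
    - [0,0,-0.001]
    - [0,0,-0.001]
    - [0,0,-0.001]
  gripper: [1,1,-1,-1,-1,-1,-1,-1,-1,-1,-1,-1]

```text
time: 8.2
position: [0.452, 0.2398, 0.0605]
tool_rot: [0.722, 0.692, 0.0, -0.0]
ft_force: [-0.3, -0.0, 1.1]
grip_width: 0.0828
grip_force: 0.0
```

>>> arm_command:
  delta_rot:
    - [0,0,0]
    - [0,0,0]
    - [0,0,0]
    - [0,0,0]
    - [0,0,0]
    - [0,0,0]
    - [0,0,0]
    - [0,0,0]
    - [0,0,0]
    - [0,0,0]
    - [0,0,0]
  delta_pos:
    - [0,0,0]
    - [0,0,0]
    - [0,0,0]
    - [0,0,-0.01]
    - [0,0,-0.03]
    - [0,0,-0.06]
    - [0,0,-0.09]
    - [0,0,-0.12]
    - [0,0,-0.15]
    - [0,0,-0.15]
    - [0,0,-0.15]
  gripper: [-1,-1,-1,-1,-1,-1,-1,-1,-1,-1,-1]

```text
time: 9.12
position: [0.4531, 0.2402, 0.2131]
tool_rot: [0.722, 0.692, 0.002, 0.001]
ft_force: [0.3, 0.1, 0.6]
grip_width: 0.087
grip_force: 0.0
```

```bash
python3 - <<'E'
from h import *
T,o=tool();print(T.round(4),o["time"],o["grip_width"],o["ft_force"])
w=cam("wrist","w3");s=cam("scene","sc3")
cv2.imwrite("pics/fin.png",np.hstack([cv2.resize(w[80:330,190:450],(400,385)),cv2.resize(s[255:355,205:309],(400,385),interpolation=cv2.INTER_CUBIC)]))
E
```

```text
[[ 0.0435  0.999   0.0053  0.4531]
 [ 0.9991 -0.0435  0.0015  0.2402]
 [ 0.0017  0.0052 -1.      0.2131]
 [ 0.      0.      0.      1.    ]] 9.1167 0.08696274362718563 [0.28420482 0.1186456  0.57942393]
```

View pics/fin.png

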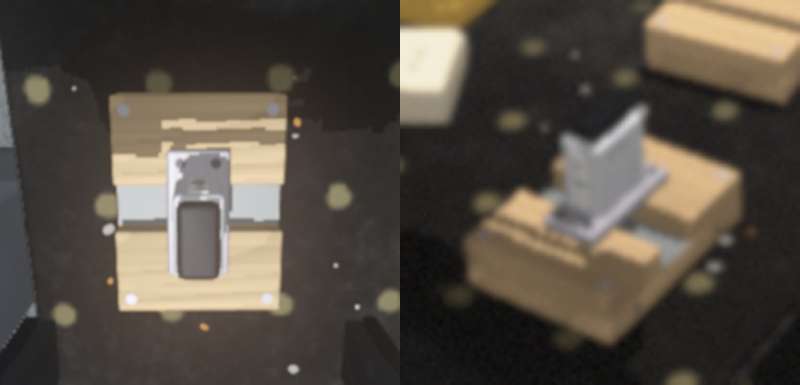

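Both views show the gauge upright, flat and square across the wide groove, near the bed's middle. The foot spans both planks, at x 168–230, y 150–277 in the left crop. Handing in.

```bash
python3 -c "
from rig import robot;print(robot.hand_in())"
```

```text
the job is handed in; nothing more can be done
None
```

The depth gauge is standing on the single-groove bed, square across the wide groove near the middle of its length, with the foot flat on the wood on both sides; it is released and the job is handed in at about 9 s (I did not read the gauge's depth value).

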